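Load the biscuit carrier, fold its stay, shut and clamp the lid

ROBOT

A 6-joint arm with a two-finger parallel gripper is mounted at the origin on the work surface. World frame = base frame: x ahead of the robot, y to its left, z up, the work surface at z = 0. Lengths are in m, angles in rad, forces in N, time in s.
With the tool pointing down it reaches from about 0.375 to 0.9 m from the base axis. Payload 3.1 kg.
Tool frame: the origin (TCP) lies at the very end of the fingers, on their centre line; the grasp point (between the pads) lies 19 mm behind it (manip.tcp_to_grasp is the distance from the TCP to the grasp point, in m); z points along the fingers, y is the line along which they close (so a half turn about z gives the same grasp; the last joint's range is limited). The gripper opens to 85 mm and grips with 20 to 120 N. Pads are 22 mm wide; open, the fingers measure 114 mm over their backs; the gripper's body (76 mm by 85 mm) begins 54 mm behind the grasp point. The pads swing forward as they close: fully open they stand 13 mm farther back than shut.
Start: joints at [1.022, 0.527, 1.433, -0, 1.181, -0.178], TCP at [0.226, 0.583, 0.205] pointing down, gripper open.
Joint ranges: [-3.08, 3.08], [-0.75, 2.2], [0.22, 2.44], [-1.43, 4.57], [0, 2.65], [-2.85, 2.85]. Speed limits (rad/s): [2.79, 2.79, 3.14, 3.14, 3.14, 3.14].

INTERFACE

Orientations are given as a unit quaternion [x, y, z, w].
In Python, from station import manip gives the robot as it stands. The module is installed in compiled form; this text tells all that it offers.
- The arm moves only by the tool step_arm, never from a script. Its argument "commands" is one flat list of numbers, 6 for each row, row after row: the shift along the tool's x, y, z in m, then the turn, a rotation vector about the tool's x, y, z in degrees. A call has exactly 10 rows; each row is the pose to reach, as a shift and turn from the pose commanded when the call began, along the tool's axes at that moment; what a row does not reach only later rows make up. A row lasts 1/10 s, in which the tool goes at most 50 mm and 8.59 degrees, less where a joint would pass 70% of its speed; a pose out of reach is approached as far as the arm can. A call with a gripper value outside its range is refused whole. "jaw" is the opening in per cent of the stroke, from 0 (shut) to 100 (fully open), set as the call begins (left out, the last holds). The fingers move at their own pace and stop on an object; "grip_force" is the grip in N (left out, the last holds). Time passes only in rows, so rows that repeat a pose let the fingers close, or fill a call up. It gives the time, the measured TCP pose, the force, the opening and the grip force at its end, in the units of the state.
- manip.sense(): the state, without advancing time (a new reading comes with each control period).
- manip.snapshot(name): name is "scene" or "top"; returns a dict with "pixels" (400x640x3 uint8, blue, green, red), "fx", "fy", "cx", "cy" (pixels), "R" (3x3) and "t" (3): a world point X has camera coordinates R X + t. Camera axes: x right, y down, z forward; pixel columns grow to the right and rows downward; lengths in m; the calibration is good to about 2 mm. A picture is of the moment at which its call begins. There is no depth.
- manip.sign_off(): hands the job in; it is judged then, once.
The state is a dict: "t": time; "q": joint angles; "qd": joint speeds; "tau": joint torques, N m; "tcp_pos": TCP position; "tool_rot": TCP orientation; "force": force on the tool from outside, world axes, zero at the start; "ft_torque": the same for the moment, N m; "finger_gap": opening from 0.0 (shut) to 1.0 (fully open); "gripper_force": force on a finger pad.
Only numpy, scipy, OpenCV 4.12 (cv2) and the standard library are available. Lean on these libraries where they do the work, as an engineer would, in place of code of your own. Each camera call takes 0.05 s, during which the arm holds its last target. There are 200 camera calls.

TASK

Stand the canister left out on the counter upright on the paper mat, the free place in the biscuit carrier. Then press the knee of the locked stay to break it, lower the lid without letting it slam, and swing the hold-down clamp over and press it firmly down so that the lid is held fully home against its springy seal. Leave the other canisters upright and in their places, and do not disturb the other things on the counter.

Things in the scene. Friction and masses are not known exactly. Their poses are not given: they have to be found in the camera images.
- chest: Steel biscuit carrier fixed to the counter, an open box 220 mm (its x) by 200 mm (its y), 110 mm high, walls 8 mm, floor 10 mm. Origin: centre of its underside. Lid hinged along x at (y +100, z 112 mm). The +x end, away from the robot, carries the folding stay; the -y side, the front, carries the clamp.
- canister: The canister to be loaded, standing on the counter: plain metal, 56 mm in diameter, 46 mm high, with an upright wooden knob 22 mm in diameter and 24 mm tall on top (70 mm in all), about 0.2 kg. Origin: centre of its underside.
- canister_b: An identical canister already standing in the carrier; origin: centre of its underside.
- canister_c: The other identical canister already in the carrier.
- free_place (a point): Centre of the round paper mat (52 mm wide) on the carrier's floor, 10 mm above the counter: the one free place of three in a row along the carrier's x, 68 mm apart; it may be the middle one or an end one.
- lid (a joint): Angle the lid is lowered: 0 propped open (5 degrees short of upright), 1.48 fully home. The hinge is stiff (0.45 N m): the lid (0.4 kg) stays where it is left. A rubber seal on the front rim, 6 mm proud, stops a lid merely laid down 3 to 6 mm short of home (1.45 to 1.46); 11 N at its front edge press it home, and it rises again unless clamped.
- lid_edge (a point): Middle of the front edge of the lid's outer face, 200 mm from the hinge line. The lid is 220 by 200 mm and 12 mm thick, its underside in the hinge plane; its outer face carries a bar handle 80 mm long along x, 39 mm high over the underside, midway between hinge and front edge.
- stay (a joint): Fold of the stay's knee: 0 locked straight, just past dead centre, at its stop; 0.1 dead centre; about 2.9 with the lid shut. Two flat bars 105 mm long, the lower one pinned to the carrier, the upper one to the lid 130 mm from the hinge. Locked, it keeps the lid up; it is broken by pushing the knee down and towards the hinge side, with a few N, more as it drags the lid along.
- knee_roller (a point): Centre of the exposed round bar at the stay's knee, 18 mm in diameter, along the carrier's x, standing about 40 mm out beyond the bars (this point 20 mm from its outer end). At the start it is 170 mm above the counter (lower bar 48 degrees above level, leaning to the hinge side). It swings, 105 mm away, about the lower bar's pin, which is at (x 124, y -60, z 92 mm) in the carrier's frame.
- clamp (a joint): Angle of the hold-down clamp: 1.6 to 2 at the start (standing up or leaning away from the carrier), 0 when its arm lies level over the closed lid, its rubber pad on it. It pivots along x at (x 0, y -122, z 130 mm) in the carrier's frame, is stiff (0.55 N m) and stays where it is left; pressing it fully down near its tip takes about 12 to 14 N, for it squeezes the seal.
- clamp_tip (a point): Centre of the clamp's black crosswise grip, 22 mm in diameter and 30 mm wide, 106 mm along the arm from the pivot; the arm is a bar 16 mm wide and 12 mm thick, the pad is 47 mm from the pivot on the side that meets the lid.
- ramekin: Bystander: small white ramekin, 68 mm wide, 32 mm high; origin: underside.
- cutter: Bystander: steel cutter ring, 60 mm wide, 22 mm high; origin: underside.
- spatula: Bystander: spatula 240 mm long lying flat; origin: underside.
- syrup: Bystander: amber jar, 64 mm wide, 150 mm high; origin: underside.
Things that resemble listed ones, but are neither listed nor needed, are in the scene too. What is shaped like the canister but blue or red is not meant. Leave any red look-alike of the canister_c alone.

How it is judged:
On the way, in this order (a step that is already met when the one before it is completed fails the run):
1. the canister stands upright on the free place, let go, with the lid still propped open (horizontal distance between canister and free_place below 0.02 m and z of canister in the frame of chest below 0.016 m and angle between canister's own z axis and vertical below 0.12 rad and contact force between the fingers and canister below 0.3 N and value of joint lid below 0.2 rad), for 0.2 s.
2. the stay's knee is broken, well past its dead centre (value of joint stay above 0.4 rad), for 0.1 s.
3. the lid is lowered onto its seal, the clamp still up (value of joint lid above 1.42 rad and value of joint clamp above 0.6 rad), for 0.1 s.
At the end, for the whole second after the job is handed in: The canister stands upright (within 7 degrees) on the carrier's floor within 20 mm of the mat's centre, the other two stand upright in the carrier, the clamp lies down (under 0.06 rad) and holds the lid home (over 1.468 of 1.48 rad: front edge within 2.4 mm) (horizontal distance between canister and free_place below 0.02 m and z of each of canister, canister_b, canister_c in the frame of chest below 0.016 m and angle between each of canister, canister_b, canister_c's own z axis and vertical below 0.12 rad and value of joint lid above 1.468 rad and value of joint clamp below 0.06 rad and linear speed of canister below 0.03 m/s); the robot touches nothing.
It fails at once if the lid slams (faster than 2.5 rad/s) (velocity of joint lid above 2.5 rad/s).
It fails at once if another canister is shifted by more than 15 mm (distance of any of canister_b, canister_c from where it was at the start of the episode above 0.015 m).
It fails at once if a bystander is shifted by more than 30 mm (distance of any of ramekin, cutter, spatula, syrup from where it was at the start of the episode above 0.03 m).
It also fails if it takes over 72 s, if anything falls off the work surface, if the arm or the gripper's body presses on something with over 40 N, if the wrist force passes 120 N, or if a joint passes its speed limit or range.

## Working session

There is one attempt and no reset: what is moved stays moved. The work goes in short steps, Python scripts to look and compute and a tool call to move; the robot and the scene stay as the last step left them, time stands still between calls to the robot, and variables do not carry over. Pictures are saved under pics/ and viewed, at most 10 in all, crops included, and the job is handed in when it is done.

Besides the shell and the picture viewer there is one more tool, called after "Request:" by a JSON object that holds its "fn" and its "kwargs". step_arm: Moves the arm, as the interface text tells. Its arguments: {"type":"object","properties":{"commands":{"type":"array","items":{"type":"number"}},"jaw":{"type":"number"},"grip_force":{"type":"number"}},"required":["commands"]}

```bash
mkdir -p pics; python3 - <<'E'
from station import manip
import cv2,numpy as np
for n in("scene","top"):
    s=manip.snapshot(n);cv2.imwrite(f"pics/{n}0.png",s["pixels"])
    np.savez(f"{n}0.npz",**s)
    print(n,s["fx"],s["cx"],s["cy"],np.round(s["R"],3).tolist(),np.round(s["t"],3))
    print(-s["R"].T@s["t"])
st=manip.sense();print(st)
E
```

```text
scene 456.15898702890456 321.15350836622645 199.91316210252484 [[0.746, 0.666, -0.003], [0.524, -0.589, -0.615], [-0.411, 0.457, -0.789]] [-0.387 -0.141  1.594]
[ 1.01855971 -0.5528861   1.16921554]
top 402.10136358565967 319.5470695521762 201.16930660594508 [[-0.015, -1.0, 0.004], [-0.995, 0.015, -0.101], [0.101, -0.005, -0.995]] [-0.007  0.561  1.35 ]
[ 0.42148819 -0.00842135  1.39957988]
{'t': 0.1, 'q': array([ 1.02246720e+00,  5.28337626e-01,  1.43379442e+00, -1.13000768e-06,
        1.18143657e+00, -1.78532015e-01]), 'qd': array([-0.0005189 , -0.00348492, -0.00029404, -0.00144983, -0.00212439,
        0.00100075]), 'tau': array([ 1.91263052e-04, -4.43303955e+01, -1.78586411e+01, -1.95500552e-04,
        3.98400807e-03, -2.44686430e-05]), 'tcp_pos': array([0.22550486, 0.58213477, 0.20424696]), 'tool_rot': array([ 1.83846517e-01,  9.82954466e-01, -9.23635276e-04, -3.50722147e-04]), 'force': array([-0.89067811,  0.11052227,  0.10262713]), 'ft_torque': array([-0.05305352, -0.01903127,  0.02718244]), 'gripper_force': 0.0, 'finger_gap': 1.0019827564717876}
```

View pics/scene0.png

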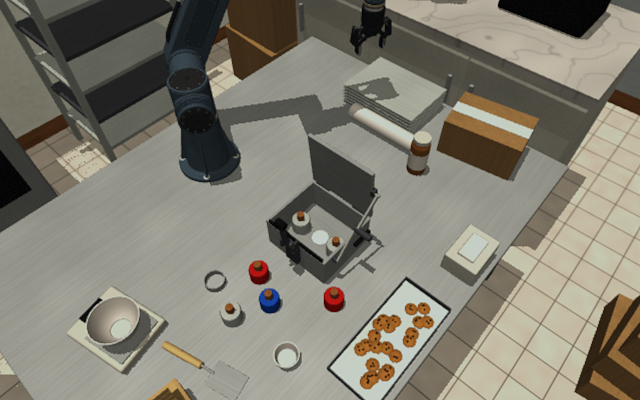

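View pics/top0.png

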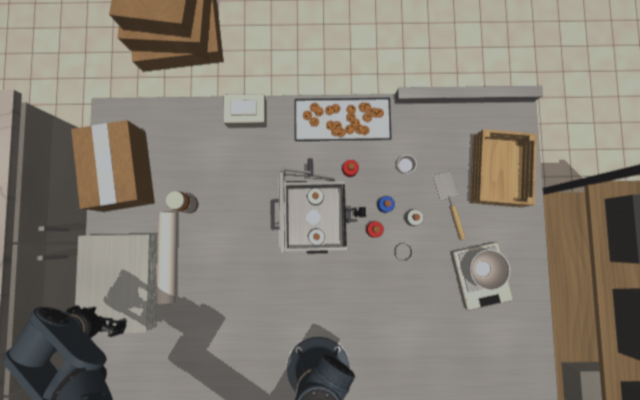

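Scene picture: the plain metal canister is at (231,314), the carrier around (320,230) with the mat in the middle at (320,238), the stay's roller at about (372,237), and the clamp at about (285,245). Top picture: canister (415,217), mat (313,217), neighbours (316,197) and (316,236), clamp (357,211), roller (310,165).
Candidates for the canister, scene/top pixels:
- plain metal (231,314)/(415,217)
- blue (269,300)/(387,204)
- red (258,271)/(375,229)
- red (334,298)/(350,168)

I choose the plain metal one and will check it in a close crop.

```bash
cat > h.py <<'E'
import numpy as np,cv2
def ray(s,p):
    d=np.array([(p[0]-s["cx"])/s["fx"],(p[1]-s["cy"])/s["fy"],1.]);R=s["R"]
    return -R.T@s["t"],R.T@d
def onz(s,p,z):
    c,d=ray(s,p);return c+d*(z-c[2])/d[2]
def tri(a,p,b,q):
    c1,d1=ray(a,p);c2,d2=ray(b,q)
    k=np.linalg.lstsq(np.c_[d1,-d2],c2-c1,rcond=None)[0]
    P,Q=c1+k[0]*d1,c2+k[1]*d2
    return (P+Q)/2,np.linalg.norm(P-Q)
def proj(s,X):
    v=s["R"]@np.array(X)+s["t"];return v[0]/v[2]*s["fx"]+s["cx"],v[1]/v[2]*s["fy"]+s["cy"]
E
python3 - <<'E'
from h import *
a=dict(np.load("scene0.npz"));b=dict(np.load("top0.npz"))
A=a["pixels"][120:340,200:400];B=b["pixels"][145:265,260:440]
r=lambda I,k:cv2.resize(I,None,fx=k,fy=k,interpolation=cv2.INTER_CUBIC)
A=r(A,2.7);B=r(B,1.4*1)
cv2.imwrite("pics/c1.png",cv2.resize(a["pixels"][120:340,200:400],(545,600),interpolation=cv2.INTER_CUBIC))
cv2.imwrite("pics/c2.png",cv2.resize(b["pixels"][150:260,265:425],(800,550),interpolation=cv2.INTER_CUBIC))
for n,s in(("s",a),("t",b)):
    hsv=cv2.cvtColor(s["pixels"],cv2.COLOR_BGR2HSV)
    m=cv2.inRange(hsv,(5,110,70),(20,255,255))
    k,_,st,ce=cv2.connectedComponentsWithStats(m)
    lo,hi=((200,180),(400,340)) if n=="s" else((265,150),(425,260))
    for i in range(1,k):
        if st[i,4]>8 and lo[0]<ce[i][0]<hi[0] and lo[1]<ce[i][1]<hi[1]:print(n,ce[i].round(1),st[i,4],onz(s,ce[i],.067).round(3),onz(s,ce[i],.077).round(3))
E
```

```text
s [300.1 213.8] 39 [0.432 0.004 0.067] [ 0.437 -0.001  0.077]
s [335.4 239.5] 33 [0.57  0.005 0.067] [ 0.574 -0.     0.077]
s [256.6 264. ] 47 [ 0.46  -0.201  0.067] [ 0.465 -0.204  0.077]
s [333.5 291.6] 56 [ 0.673 -0.123  0.067] [ 0.676 -0.127  0.077]
s [267.7 293.1] 42 [ 0.546 -0.242  0.067] [ 0.55  -0.244  0.077]
s [228.5 307. ] 48 [ 0.499 -0.337  0.067] [ 0.503 -0.339  0.077]
s [380.1 338.4] 1036 [ 0.842 -0.142  0.067] [ 0.844 -0.146  0.077]
t [350.9 165.8] 41 [ 0.675 -0.122  0.067] [ 0.673 -0.121  0.077]
t [314.8 195.2] 19 [0.577 0.    0.067] [0.576 0.    0.077]
t [387.1 202.9] 18 [ 0.548 -0.24   0.067] [ 0.547 -0.238  0.077]
t [416.  216.5] 20 [ 0.501 -0.335  0.067] [ 0.5   -0.332  0.077]
t [375.9 228.6] 38 [ 0.463 -0.2    0.067] [ 0.462 -0.199  0.077]
t [316.  236.5] 16 [ 0.44  -0.002  0.067] [ 0.44  -0.002  0.077]
```

View pics/c1.png

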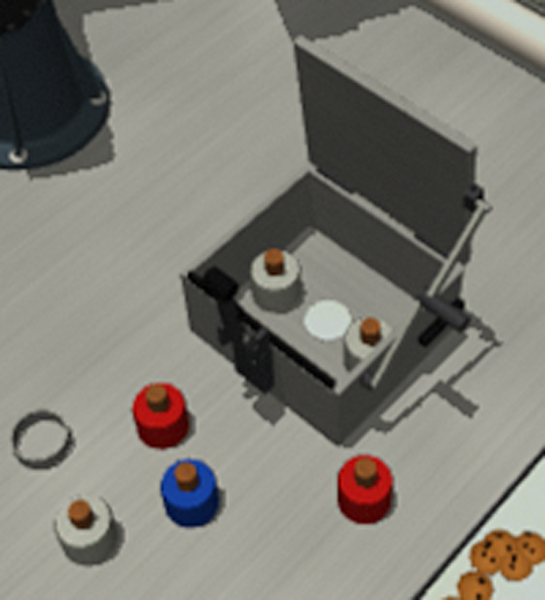

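View pics/c2.png

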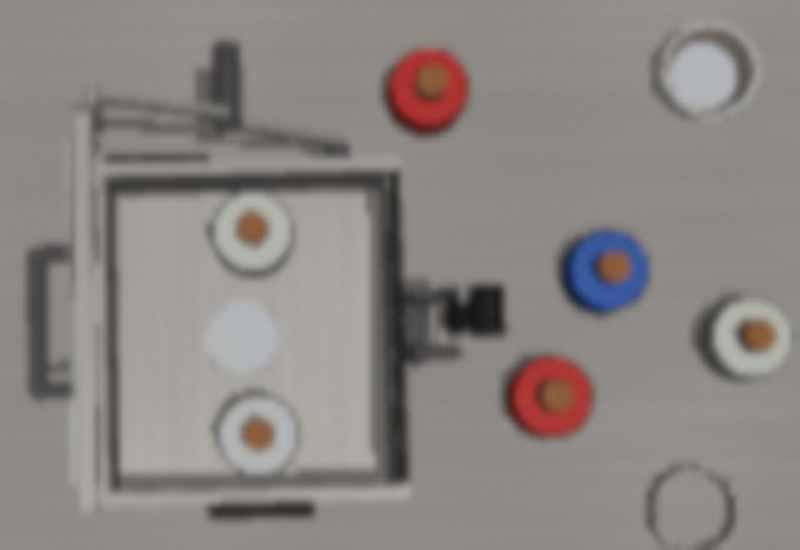

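The first crop shows that (87,530) is the plain steel canister with a wooden knob; the look-alikes nearby are clearly red or blue. The second (top) crop shows the mat at (243,337), the roller from (225,42) to about (225,130), and the clamp grip at (487,310).

```bash
python3 - <<'E'
from h import *
a=dict(np.load("scene0.npz"));b=dict(np.load("top0.npz"))
T=lambda x,y:(265+(x+.5)/5-.5,150+(y+.5)/5-.5)
S=lambda x,y:(200+x/2.725,120+y/2.727)
print("mat",onz(b,T(243,337),.01),onz(a,S(327,320),.01))
for n,p in dict(fr_far=(398,165),fr_near=(409,489),bk_near=(103,494)).items():print(n,onz(b,T(*p),.11).round(4))
print("scene fr_near",onz(a,S(185,276),.11).round(4),"fr_far",onz(a,S(335,386),.11).round(4))
print("roller end top z.17",onz(b,T(226,42),.17).round(4),"scene",onz(a,S(464,320),.17).round(4))
print("clamp tip",tri(a,S(219,284),b,T(487,310)))
# linkage (chest y,z)
P=np.array([-60,92.]);H=np.array([100,112.])
for phi in np.arange(0,1.49,.1):
    e=1.48-phi;A=H+130*np.array([-np.cos(e),np.sin(e)]);d=A-P;L=np.hypot(*d)
    h=np.sqrt(max(105**2-L*L/4,0));n=np.array([d[1],-d[0]])/L
    K=(A+P)/2+n*h
    E=H+200*np.array([-np.cos(e),np.sin(e)])+12*np.array([np.sin(e),np.cos(e)])
    print(round(phi,2),"L",L.round(1),"fold",round(2*np.arctan2(h,L/2),2),"knee",K.round(0),"A",A.round(0),"outer edge",E.round(0))
E
```

```text
mat [0.50780179 0.00724496 0.01      ] [0.50702461 0.00863324 0.01      ]
fr_far [ 0.6116 -0.0958  0.11  ]
fr_near [ 0.403  -0.0983  0.11  ]
bk_near [0.4028 0.0967 0.11  ]
scene fr_near [ 0.4041 -0.0976  0.11  ] fr_far [ 0.6083 -0.0918  0.11  ]
roller end top z.17 [0.6815 0.0135 0.17  ] scene [0.6756 0.0183 0.17  ]
clamp tip (array([ 0.50713573, -0.13725979,  0.23626449]), np.float64(0.00045532879178000513))
0.0 L 210.5 fold 0.0 knee [ 14. 167.] A [ 88. 241.] outer edge [ 94. 312.]
0.1 L 200.3 fold 0.61 knee [ 31. 144.] A [ 75. 240.] outer edge [ 74. 311.]
0.2 L 189.6 fold 0.89 knee [ 36. 135.] A [ 63. 237.] outer edge [ 54. 307.]
0.3 L 178.5 fold 1.11 knee [ 39. 128.] A [ 50. 232.] outer edge [ 35. 301.]
0.4 L 167.0 fold 1.3 knee [ 41. 122.] A [ 39. 227.] outer edge [ 16. 294.]
0.5 L 155.1 fold 1.48 knee [ 42. 116.] A [ 28. 220.] outer edge [ -1. 285.]
0.6 L 142.8 fold 1.65 knee [ 43. 111.] A [ 17. 212.] outer edge [-18. 274.]
0.7 L 130.3 fold 1.8 knee [ 44. 105.] A [  8. 203.] outer edge [-34. 261.]
0.8 L 117.6 fold 1.95 knee [45. 99.] A [ -1. 194.] outer edge [-48. 247.]
0.9 L 104.7 fold 2.1 knee [45. 93.] A [ -9. 183.] outer edge [-61. 232.]
1.0 L 91.7 fold 2.24 knee [45. 86.] A [-15. 172.] outer edge [-72. 215.]
1.1 L 78.7 fold 2.37 knee [44. 78.] A [-21. 160.] outer edge [-81. 197.]
1.2 L 66.0 fold 2.5 knee [42. 67.] A [-25. 148.] outer edge [-89. 179.]
1.3 L 53.9 fold 2.62 knee [38. 53.] A [-28. 135.] outer edge [-95. 160.]
1.4 L 43.0 fold 2.73 knee [28. 34.] A [-30. 122.] outer edge [-98. 140.]
```

Request:
{"fn": "step_arm", "kwargs": {"commands": [-0.247, -0.153, -0.196, 0, 0, -21.2, -0.247, -0.153, -0.196, 0, 0, -21.2, -0.247, -0.153, -0.196, 0, 0, -21.2, -0.247, -0.153, -0.196, 0, 0, -21.2, -0.247, -0.153, -0.196, 0, 0, -21.2, -0.247, -0.153, -0.196, 0, 0, -21.2, -0.247, -0.153, -0.196, 0, 0, -21.2, -0.484, -0.544, -0.196, 0, 0, -21.2, -0.484, -0.544, -0.196, 0, 0, -21.2, -0.484, -0.544, -0.196, 0, 0, -21.2], "jaw": 100}}

```text
t: 1.1
tcp_pos: [0.4267, 0.2016, 0.4007]
tool_rot: [-0.0, 1.0, -0.0, -0.0]
force: [0.6, -0.1, 0.7]
finger_gap: 1.002
gripper_force: 0.0
```

Request:
{"fn": "step_arm", "kwargs": {"commands": [-0.073, -0.535, 0, 0, 0, 0, -0.073, -0.535, 0, 0, 0, 0, -0.073, -0.535, 0, 0, 0, 0, -0.073, -0.535, 0, 0, 0, 0, -0.073, -0.535, 0, 0, 0, 0, -0.073, -0.535, 0, 0, 0, 0, -0.073, -0.535, 0, 0, 0, 0, -0.073, -0.535, 0.02, 0, 0, 0, -0.073, -0.535, 0.1, 0, 0, 0, -0.073, -0.535, 0.15, 0, 0, 0]}}

```text
t: 2.1
tcp_pos: [0.4919, -0.2694, 0.3302]
tool_rot: [0.001, 1.0, -0.002, 0.002]
force: [0.4, -0.1, 0.2]
finger_gap: 0.997
gripper_force: 0.0
```

Request:
{"fn": "step_arm", "kwargs": {"commands": [-0.009, -0.06, 0.05, 0, 0, 0, -0.009, -0.06, 0.1, 0, 0, 0, -0.009, -0.06, 0.15, 0, 0, 0, -0.009, -0.06, 0.2, 0, 0, 0, -0.009, -0.06, 0.2, 0, 0, 0, -0.009, -0.06, 0.2, 0, 0, 0, -0.009, -0.06, 0.2, 0, 0, 0, -0.009, -0.06, 0.2, 0, 0, 0, -0.009, -0.06, 0.2, 0, 0, 0, -0.009, -0.06, 0.2, 0, 0, 0]}}

```text
t: 3.1
tcp_pos: [0.5007, -0.3262, 0.1313]
tool_rot: [-0.0, 1.0, -0.001, 0.001]
force: [0.8, 0.2, -0.2]
finger_gap: 1.0
gripper_force: 0.0
```

```bash
python3 - <<'E'
from station import manip
from h import *
s=manip.snapshot("scene");np.savez("s1.npz",**s)
print(manip.sense()["tcp_pos"],manip.sense()["q"].round(2))
hsv=cv2.cvtColor(s["pixels"],cv2.COLOR_BGR2HSV)
x0,y0=150,220
cv2.imwrite("pics/s1.png",cv2.resize(s["pixels"][y0:y0+120,x0:x0+160],(800,600),interpolation=cv2.INTER_CUBIC))
E
```

```text
[ 0.50052015 -0.32604791  0.1309178 ] [-0.76  0.58  1.58 -0.    0.98 -2.34]
```

View pics/s1.png

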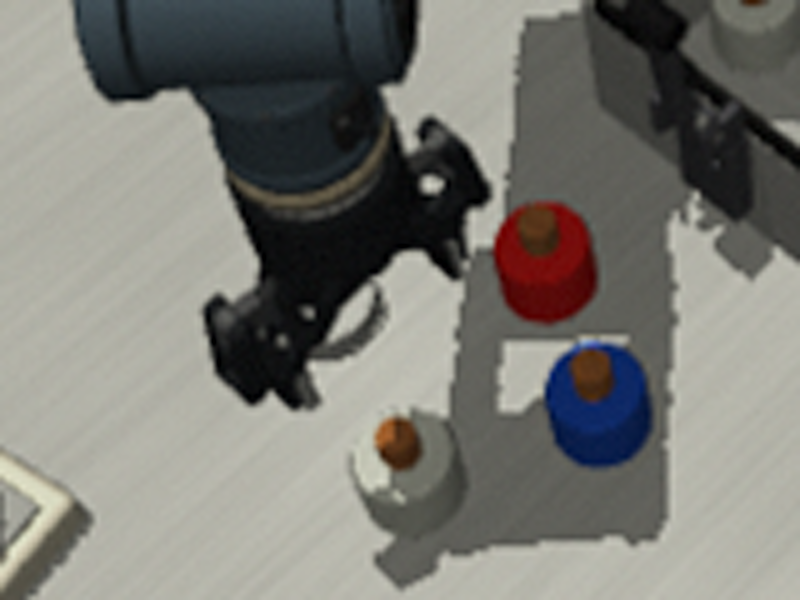

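The picture shows the open gripper over the plain canister (crop (405,470)), clear of the red (545,260) and blue (597,400) ones. I am descending to grip the knob.

Request:
{"fn": "step_arm", "kwargs": {"commands": [0, -0.009, 0.01, 0, 0, 0, 0, -0.009, 0.03, 0, 0, 0, 0, -0.009, 0.05, 0, 0, 0, 0, -0.009, 0.065, 0, 0, 0, 0, -0.009, 0.075, 0, 0, 0, 0, -0.009, 0.083, 0, 0, 0, 0, -0.009, 0.083, 0, 0, 0, 0, -0.009, 0.083, 0, 0, 0, 0, -0.009, 0.083, 0, 0, 0, 0, -0.009, 0.083, 0, 0, 0]}}

```text
t: 4.15
tcp_pos: [0.5004, -0.335, 0.0473]
tool_rot: [-0.0, 1.0, -0.001, 0.001]
force: [0.8, -0.8, 0.9]
finger_gap: 0.999
gripper_force: 0.0
```

Request:
{"fn": "step_arm", "kwargs": {"commands": [0, 0, 0, 0, 0, 0, 0, 0, 0, 0, 0, 0, 0, 0, 0, 0, 0, 0, 0, 0, 0, 0, 0, 0, 0, 0, 0, 0, 0, 0, 0, 0, 0, 0, 0, 0, 0, 0, 0, 0, 0, 0, 0, 0, 0, 0, 0, 0, 0, 0, 0, 0, 0, 0, 0, 0, 0, 0, 0, 0], "jaw": 0, "grip_force": 40}}

```text
t: 5.15
tcp_pos: [0.4999, -0.3346, 0.0465]
tool_rot: [-0.0, 1.0, 0.0, -0.0]
force: [0.6, 0.2, 0.4]
finger_gap: 0.0
gripper_force: 0.0
```

The jaws shut on nothing, so I am looking.

```bash
python3 - <<'E'
from station import manip
from h import *
s=manip.snapshot("scene");np.savez("s2.npz",**s)
t=manip.snapshot("top");np.savez("t2.npz",**t)
print(manip.sense()["tcp_pos"],manip.sense()["tool_rot"])
A=cv2.resize(s["pixels"][260:350,180:280],(444,400),interpolation=cv2.INTER_CUBIC)
B=cv2.resize(t["pixels"][180:270,360:440],(356,400),interpolation=cv2.INTER_CUBIC)
cv2.imwrite("pics/s2.png",np.hstack([A,B]))
for z in(.0465,.065):print(proj(s,[.4999,-.3346,z]),proj(t,[.4999,-.3346,z]))
E
```

```text
[ 0.49993598 -0.33467135  0.0465318 ] [-1.31466041e-04  9.99999991e-01  4.43914196e-07 -2.39390921e-06]
(np.float64(230.7160335449839), np.float64(310.0798674684466)) (np.float64(414.4856256400461), np.float64(217.1367653571284))
(np.float64(229.5786618325774), np.float64(307.05723442328946)) (np.float64(415.81212003337316), np.float64(216.7945156827579))
```

View pics/s2.png

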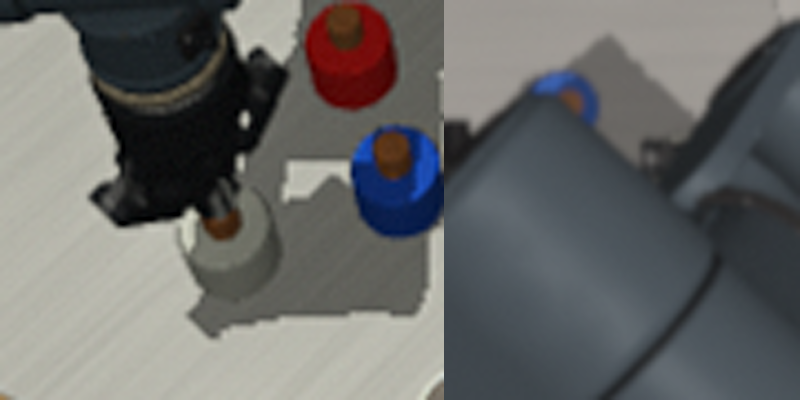

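The picture shows the canister unmoved at (230,250) with the knob at (222,222) right under the fingers. That does not settle whether it is held, so I will lift a little and compare.

Request:
{"fn": "step_arm", "kwargs": {"commands": [0, 0, -0.005, 0, 0, 0, 0, 0, -0.01, 0, 0, 0, 0, 0, -0.02, 0, 0, 0, 0, 0, -0.03, 0, 0, 0, 0, 0, -0.04, 0, 0, 0, 0, 0, -0.05, 0, 0, 0, 0, 0, -0.06, 0, 0, 0, 0, 0, -0.06, 0, 0, 0, 0, 0, -0.06, 0, 0, 0, 0, 0, -0.06, 0, 0, 0]}}

```text
t: 6.25
tcp_pos: [0.4996, -0.3343, 0.1061]
tool_rot: [-0.0, 1.0, 0.0, -0.0]
force: [0.0, 0.2, 0.3]
finger_gap: 0.001
gripper_force: 0.0
```

```bash
python3 - <<'E'
from station import manip
from h import *
s=manip.snapshot("scene");np.savez("s3.npz",**s)
d=manip.sense();print({k:np.round(d[k],3) for k in("tcp_pos","force","finger_gap","gripper_force")})
cv2.imwrite("pics/s3.png",cv2.resize(s["pixels"][240:350,170:280],(600,600),interpolation=cv2.INTER_CUBIC))
E
```

```text
{'tcp_pos': array([ 0.5  , -0.334,  0.106]), 'force': array([0.908, 0.286, 0.566]), 'finger_gap': np.float64(0.002), 'gripper_force': np.float64(0.0)}
```

View pics/s3.png

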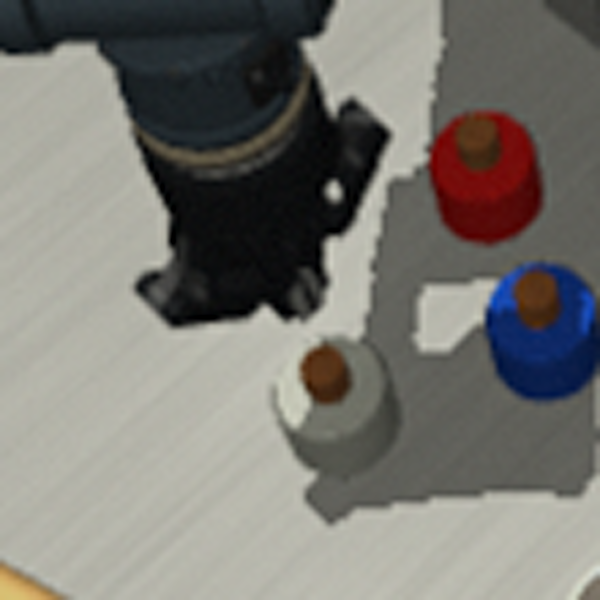

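The canister is still upright at (335,400), and the shut fingertips are seen at about (305,308). That is 3–4 image px above where the reported TCP projects (311,327), which fits the fingers having shut above the knob. I will reopen and go lower; at that height either the knob or the body can be gripped.

Request:
{"fn": "step_arm", "kwargs": {"commands": [0, -0.001, 0, 0, 0, 0, 0, -0.001, 0, 0, 0, 0, 0, -0.001, 0, 0, 0, 0, 0, -0.001, 0.02, 0, 0, 0, 0, -0.001, 0.04, 0, 0, 0, 0, -0.001, 0.055, 0, 0, 0, 0, -0.001, 0.067, 0, 0, 0, 0, -0.001, 0.076, 0, 0, 0, 0, -0.001, 0.082, 0, 0, 0, 0, -0.001, 0.082, 0, 0, 0], "jaw": 100}}

```text
t: 7.3
tcp_pos: [0.4997, -0.3354, 0.0238]
tool_rot: [-0.0, 1.0, 0.0, -0.0]
force: [0.2, -0.6, 0.4]
finger_gap: 1.0
gripper_force: 0.0
```

Request:
{"fn": "step_arm", "kwargs": {"commands": [0, 0, 0, 0, 0, 0, 0, 0, 0, 0, 0, 0, 0, 0, 0, 0, 0, 0, 0, 0, 0, 0, 0, 0, 0, 0, 0, 0, 0, 0, 0, 0, 0, 0, 0, 0, 0, 0, 0, 0, 0, 0, 0, 0, 0, 0, 0, 0, 0, 0, 0, 0, 0, 0, 0, 0, 0, 0, 0, 0], "jaw": 0, "grip_force": 40}}

```text
t: 8.3
tcp_pos: [0.5002, -0.3359, 0.0251]
tool_rot: [-0.0, 1.0, -0.0, 0.0]
force: [-0.4, 0.6, 5.3]
finger_gap: 0.24
gripper_force: 39.3
```

It now holds the knob (gap 0.24, 39 N). The fingertips are really about 23 mm higher than the reported TCP, and I will allow for that from here on. Lifting and carrying over the clamp.

Request:
{"fn": "step_arm", "kwargs": {"commands": [0, 0, -0.02, 0, 0, 0, 0, 0, -0.06, 0, 0, 0, 0, 0, -0.11, 0, 0, 0, 0, 0, -0.16, 0, 0, 0, 0, 0, -0.21, 0, 0, 0, 0, 0, -0.255, 0, 0, 0, 0, 0.015, -0.29, 0, 0, 0, 0, 0.05, -0.315, 0, 0, 0, -0.007, 0.09, -0.325, 0, 0, 0, -0.007, 0.13, -0.325, 0, 0, 0]}}

```text
t: 9.3
tcp_pos: [0.5078, -0.205, 0.3507]
tool_rot: [0.0, 1.0, -0.001, 0.002]
force: [0.1, 0.8, -2.7]
finger_gap: 0.234
gripper_force: 39.7
```

```bash
python3 - <<'E'
from station import manip
d=manip.sense();print({k:np_ for k,np_ in d.items() if k in("t","tcp_pos","force","finger_gap","gripper_force","q")})
E
```

```text
{'t': 9.3, 'q': array([-5.88087547e-01,  2.79717268e-01,  1.42593628e+00,  5.31977776e-04,
        1.43251939e+00, -2.15820306e+00]), 'tcp_pos': array([ 0.50783111, -0.20499894,  0.35072081]), 'force': array([ 0.06819472,  0.79972219, -2.68961312]), 'gripper_force': 39.716522097587585, 'finger_gap': 0.2344912308167066}
```

Request:
{"fn": "step_arm", "kwargs": {"commands": [0, 0.04, 0, 0, 0, 0, 0, 0.085, 0, 0, 0, 0, 0, 0.13, 0, 0, 0, 0, 0, 0.17, 0, 0, 0, 0, 0, 0.2, 0.01, 0, 0, 0, 0, 0.209, 0.05, 0, 0, 0, 0, 0.209, 0.1, 0, 0, 0, 0, 0.209, 0.145, 0, 0, 0, 0, 0.209, 0.18, 0, 0, 0, 0, 0.209, 0.2, 0, 0, 0]}}

```text
t: 10.3
tcp_pos: [0.5037, 0.0041, 0.1457]
tool_rot: [-0.0, 1.0, 0.001, -0.004]
force: [-0.9, 0.2, -2.4]
finger_gap: 0.24
gripper_force: 39.6
```

```bash
python3 - <<'E'
from station import manip
from h import *
s=manip.snapshot("scene")
d=manip.sense();print({k:np.round(d[k],4) for k in("t","tcp_pos","force","finger_gap","gripper_force")})
cv2.imwrite("pics/s4.png",cv2.resize(s["pixels"][120:290,240:410],(600,600),interpolation=cv2.INTER_CUBIC))
E
```

```text
{'t': np.float64(10.35), 'tcp_pos': array([0.5024, 0.0042, 0.1438]), 'force': array([ 0.3186, -0.0154, -3.4741]), 'finger_gap': np.float64(0.236), 'gripper_force': np.float64(39.5831)}
```

View pics/s4.png

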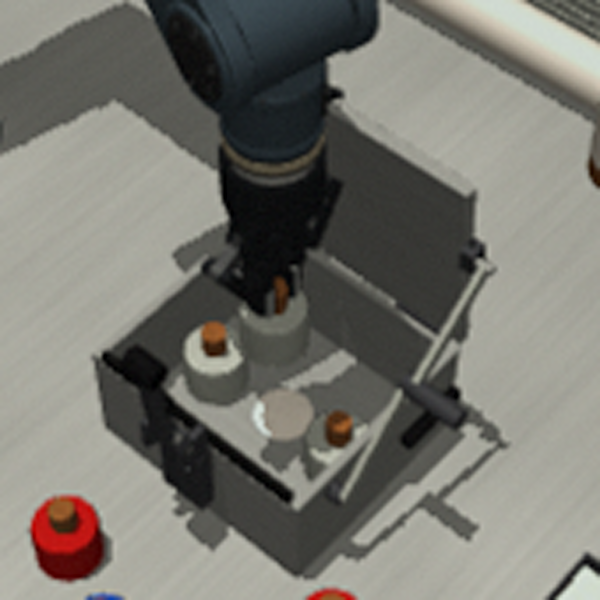

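The picture shows the canister hanging upright at (275,325) above the mat (285,413), with the neighbours at (215,365) and (338,440). I am checking the alignment numerically.

```bash
python3 - <<'E'
from station import manip
from h import *
s=dict(np.load("scene0.npz"));c=lambda p:(np.array(p)-[240,120])*600/170
d=manip.sense();print(d["tcp_pos"])
x,y,_=d["tcp_pos"]
print("bottom now",c(proj(s,[x,y,.119])),"top rim ctr",c(proj(s,[x,y,.165])),"knob top",c(proj(s,[x,y,.189])))
print("mat",c(proj(s,[.507,.004,.01])))
E
```

```text
[0.50244961 0.00420784 0.14376887]
bottom now [273.74253709 339.92627324] top rim ctr [273.18878092 305.43635917] knob top [272.88699852 286.64027253]
mat [278.7210031  417.53380586]
```

Request:
{"fn": "step_arm", "kwargs": {"commands": [-0.005, 0.003, 0.01, 0, 0, 0, -0.005, 0.003, 0.025, 0, 0, 0, -0.005, 0.003, 0.04, 0, 0, 0, -0.005, 0.003, 0.055, 0, 0, 0, -0.005, 0.003, 0.07, 0, 0, 0, -0.005, 0.003, 0.083, 0, 0, 0, -0.005, 0.003, 0.093, 0, 0, 0, -0.005, 0.003, 0.1, 0, 0, 0, -0.005, 0.003, 0.105, 0, 0, 0, -0.005, 0.003, 0.107, 0, 0, 0]}}

```text
t: 11.35
tcp_pos: [0.5121, 0.0063, 0.0424]
tool_rot: [-0.0, 1.0, -0.0, 0.0]
force: [-0.4, -0.1, -2.9]
finger_gap: 0.235
gripper_force: 39.7
```

Request:
{"fn": "step_arm", "kwargs": {"commands": [0.005, 0, 0.001, 0, 0, 0, 0.005, 0, 0.002, 0, 0, 0, 0.005, 0, 0.002, 0, 0, 0, 0.005, 0, 0.002, 0, 0, 0, 0.005, 0, 0.002, 0, 0, 0, 0.005, 0, 0.002, 0, 0, 0, 0.005, 0, 0.002, 0, 0, 0, 0.005, 0, 0.002, 0, 0, 0, 0.005, 0, 0.002, 0, 0, 0, 0.005, 0, 0.002, 0, 0, 0]}}

```text
t: 12.35
tcp_pos: [0.5069, 0.0064, 0.0405]
tool_rot: [-0.0, 1.0, 0.0, -0.0]
force: [-0.1, 0.2, -2.3]
finger_gap: 0.236
gripper_force: 39.7
```

Request:
{"fn": "step_arm", "kwargs": {"commands": [0, 0, 0.001, 0, 0, 0, 0, 0, 0.002, 0, 0, 0, 0, 0, 0.003, 0, 0, 0, 0, 0, 0.004, 0, 0, 0, 0, 0, 0.005, 0, 0, 0, 0, 0, 0.0055, 0, 0, 0, 0, 0, 0.0055, 0, 0, 0, 0, 0, 0.0055, 0, 0, 0, 0, 0, 0.0055, 0, 0, 0, 0, 0, 0.0055, 0, 0, 0]}}

```text
t: 13.35
tcp_pos: [0.5068, 0.0064, 0.0351]
tool_rot: [-0.0, 1.0, 0.0, -0.0]
force: [-1.2, -0.4, 0.0]
finger_gap: 0.237
gripper_force: 40.0
```

Request:
{"fn": "step_arm", "kwargs": {"commands": [0, 0, 0, 0, 0, 0, 0, 0, 0, 0, 0, 0, 0, 0, 0, 0, 0, 0, 0, 0, 0, 0, 0, 0, 0, 0, 0, 0, 0, 0, 0, 0, 0, 0, 0, 0, 0, 0, -0.005, 0, 0, 0, 0, 0, -0.02, 0, 0, 0, 0, 0, -0.05, 0, 0, 0, 0, 0, -0.09, 0, 0, 0], "jaw": 60}}

```text
t: 14.35
tcp_pos: [0.5054, 0.0066, 0.1249]
tool_rot: [-0.0, 1.0, 0.0, -0.002]
force: [0.1, -0.3, -0.6]
finger_gap: 0.6
gripper_force: 0.0
```

The canister is placed and released. Next I rise, close the gripper, and tilt it to go around the stay while taking a look.

Request:
{"fn": "step_arm", "kwargs": {"commands": [0, 0, -0.05, 0, 0, 0, 0, 0, -0.1, 0, 0, 0, 0, 0, -0.15, 0, 0, 0, 0, 0, -0.2, 0, 0, 0, -0.03, -0.01, -0.235, 0, 5, 0, -0.07, -0.03, -0.245, 0, 10, 0, -0.11, -0.05, -0.245, 0, 15, 0, -0.138, -0.061, -0.245, 0, 20, 0, -0.138, -0.061, -0.245, 0, 25, 0, -0.138, -0.061, -0.245, 0, 25, 0], "jaw": 0}}

```text
t: 15.35
tcp_pos: [0.6462, -0.0551, 0.3654]
tool_rot: [-0.0, 0.976, 0.001, -0.219]
force: [-0.3, 0.3, -0.2]
finger_gap: 0.001
gripper_force: 0.0
```

```bash
python3 - <<'E'
from station import manip
from h import *
s=manip.snapshot("scene");t=manip.snapshot("top")
d=manip.sense();print({k:np.round(d[k],4) for k in("t","tcp_pos","tool_rot","force","q")})
A=cv2.resize(s["pixels"][110:290,210:410],(444,400),interpolation=cv2.INTER_CUBIC)
B=cv2.resize(t["pixels"][145:265,255:365],(356,388),interpolation=cv2.INTER_CUBIC)
B=cv2.copyMakeBorder(B,0,12,0,0,cv2.BORDER_CONSTANT)
cv2.imwrite("pics/s5.png",np.hstack([A,B]))
hsv=cv2.cvtColor(s["pixels"],cv2.COLOR_BGR2HSV)
m=cv2.inRange(hsv,(5,110,50),(20,255,255));k,_,st,ce=cv2.connectedComponentsWithStats(m)
for i in range(1,k):
    if st[i,4]>8 and 285<ce[i][0]<360 and 180<ce[i][1]<260:print(ce[i],st[i,4],onz(s,ce[i],.074).round(3))
E
```

```text
{'t': np.float64(15.45), 'tcp_pos': array([ 0.6446, -0.0544,  0.3691]), 'tool_rot': array([-3.000e-04,  9.762e-01,  2.000e-04, -2.170e-01]), 'force': array([-0.5238,  0.4383, -0.485 ]), 'q': array([-0.2118,  0.6871,  0.7656, -0.104 ,  2.1153, -1.8178])}
[300.20689655 215.32758621] 58 [ 0.439 -0.003  0.074]
[318.63157895 226.31578947] 57 [0.507 0.003 0.074]
[335.41071429 240.96428571] 56 [ 0.576 -0.002  0.074]
```

View pics/s5.png

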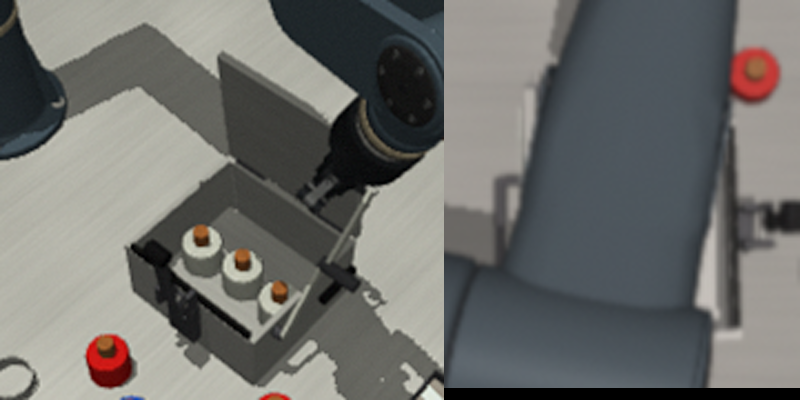

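The picture shows all three canisters upright in the row ((200,250), (243,268), (278,300)), the new one at (0.507, 0.003), with the lid and stay untouched. Next, down beside the roller on its front side.

Request:
{"fn": "step_arm", "kwargs": {"commands": [-0.02, 0.004, 0.04, 0, 0, 0, -0.04, 0.004, 0.08, 0, 0, 0, -0.06, 0.004, 0.12, 0, 0, 0, -0.078, 0.004, 0.16, 0, 0, 0, -0.092, 0.004, 0.19, 0, 0, 0, -0.104, 0.004, 0.215, 0, 0, 0, -0.112, 0.004, 0.232, 0, 0, 0, -0.116, 0.004, 0.238, 0, 0, 0, -0.116, 0.004, 0.238, 0, 0, 0, -0.116, 0.004, 0.238, 0, 0, 0]}}

```text
t: 16.45
tcp_pos: [0.6502, -0.0507, 0.1076]
tool_rot: [-0.0, 0.977, -0.0, -0.215]
force: [0.5, -0.1, -0.5]
finger_gap: -0.004
gripper_force: 0.0
```

Request:
{"fn": "step_arm", "kwargs": {"commands": [0, 0.008, 0, 0, 0, 0, 0, 0.016, 0, 0, 0, 0, 0, 0.024, 0, 0, 0, 0, 0, 0.03, 0, 0, 0, 0, 0, 0.036, 0, 0, 0, 0, 0, 0.042, 0, 0, 0, 0, 0, 0.046, 0, 0, 0, 0, 0, 0.05, 0, 0, 0, 0, 0, 0.052, 0, 0, 0, 0, 0, 0.054, 0, 0, 0]}}

```text
validation failed for argument at $.co...
```

```bash
cat > look.py <<'E'
import sys
from station import manip
from h import *
s=manip.snapshot("scene");np.savez(sys.argv[1]+".npz",**s)
d=manip.sense();print({k:np.round(d[k],4) for k in("t","tcp_pos","tool_rot","force")})
E
python3 look.py k1
```

```text
{'t': np.float64(16.5), 'tcp_pos': array([ 0.6504, -0.0508,  0.1077]), 'tool_rot': array([-1.000e-04,  9.767e-01, -4.000e-04, -2.145e-01]), 'force': array([ 0.2733, -0.0118,  0.3001])}
```

Request:
{"fn": "step_arm", "kwargs": {"commands": [0, 0.008, 0, 0, 0, 0, 0, 0.016, 0, 0, 0, 0, 0, 0.024, 0, 0, 0, 0, 0, 0.03, 0, 0, 0, 0, 0, 0.036, 0, 0, 0, 0, 0, 0.042, 0, 0, 0, 0, 0, 0.046, 0, 0, 0, 0, 0, 0.05, 0, 0, 0, 0, 0, 0.052, 0, 0, 0, 0, 0, 0.054, 0, 0, 0, 0]}}

```text
t: 17.5
tcp_pos: [0.6496, 0.0031, 0.1054]
tool_rot: [0.0, 0.976, -0.0, -0.216]
force: [0.1, -3.3, 1.1]
finger_gap: -0.001
gripper_force: 1.2
```

Request:
{"fn": "step_arm", "kwargs": {"commands": [0, 0.002, 0, 0, 0, 0, 0, 0.004, 0, 0, 0, 0, 0, 0.006, 0, 0, 0, 0, 0, 0.008, 0, 0, 0, 0, 0, 0.01, 0, 0, 0, 0, 0, 0.012, 0, 0, 0, 0, 0, 0.014, 0, 0, 0, 0, 0, 0.016, 0, 0, 0, 0, 0, 0.018, 0, 0, 0, 0, 0, 0.02, 0, 0, 0, 0]}}

```text
t: 18.5
tcp_pos: [0.6494, 0.009, 0.1001]
tool_rot: [0.003, 0.976, -0.012, -0.217]
force: [1.7, -32.9, -18.9]
finger_gap: -0.002
gripper_force: 16.1
```

```bash
python3 look.py k2; python3 - <<'E'
from h import *
s=dict(np.load("k2.npz"))
cv2.imwrite("pics/k2.png",cv2.resize(s["pixels"][120:270,290:420],(520,600),interpolation=cv2.INTER_CUBIC))
c=lambda p:(np.array(p)-[290,120])*4
X=.507+.15
for n,(y,z) in dict(k0=(14,167),k1=(31,144),k2=(36,135),k3=(39,128)).items():print(n,c(proj(s,[X+.02,y/1e3+.001,z/1e3])))
for e in(0,.1,.2,.3,.4):
    a=1.48-e;print(e,"lid far corner",c(proj(s,[.617,.101-.2*np.cos(a),.112+.2*np.sin(a)])))
E
```

```text
{'t': np.float64(18.55), 'tcp_pos': array([0.6494, 0.0091, 0.0999]), 'tool_rot': array([ 0.0025,  0.9761, -0.0115, -0.2169]), 'force': array([  1.3537, -30.5774, -16.8559])}
k0 [319.24943638 476.30232341]
k1 [332.20941151 479.14018597]
k2 [335.62343336 481.76662487]
k3 [337.43631322 484.61145844]
0 lid far corner [329.27449031 226.39882929]
0.1 lid far corner [309.14597216 247.54364091]
0.2 lid far corner [288.94125052 270.62444776]
0.3 lid far corner [268.95698008 295.32762545]
0.4 lid far corner [249.4914902  321.30132257]
```

View pics/k2.png

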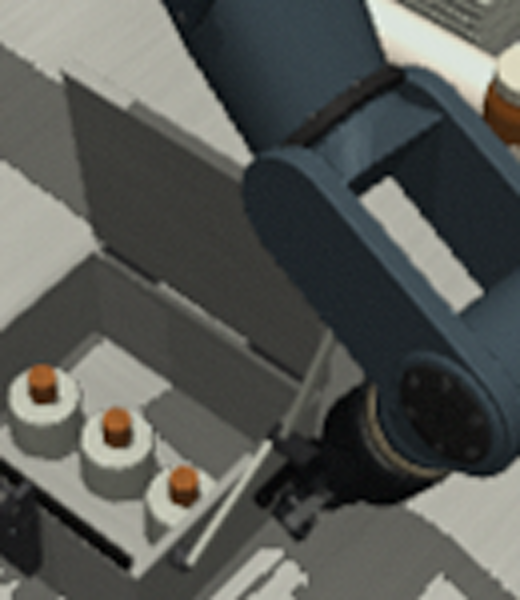

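The picture shows the gripper's wide knuckle, not the finger, wedged against the roller near (285,470). The force of 33 N has a wrong-way vertical part, so I will back off, rise, and push with the fingertip instead.

Request:
{"fn": "step_arm", "kwargs": {"commands": [0, -0.01, 0, 0, 0, 0, 0, -0.025, 0, 0, 0, 0, 0, -0.04, 0, 0, 0, 0, 0, -0.055, 0, 0, 0, 0, 0, -0.06, 0, 0, 0, 0, 0.005, -0.06, -0.01, 0, 0, 0, 0.01, -0.06, -0.022, 0, 0, 0, 0.016, -0.06, -0.033, 0, 0, 0, 0.018, -0.06, -0.038, 0, 0, 0, 0.018, -0.06, -0.038, 0, 0, 0]}}

```text
t: 19.55
tcp_pos: [0.6502, -0.0362, 0.1493]
tool_rot: [-0.0, 0.977, -0.0, -0.215]
force: [-0.1, 0.4, 0.4]
finger_gap: 0.001
gripper_force: 0.0
```

```bash
python3 look.py k3; python3 - <<'E'
from h import *
s=dict(np.load("k3.npz"))
cv2.imwrite("pics/k3.png",cv2.resize(s["pixels"][120:270,290:420],(520,600),interpolation=cv2.INTER_CUBIC))
E
```

```text
{'t': np.float64(19.6), 'tcp_pos': array([ 0.6496, -0.0362,  0.1483]), 'tool_rot': array([-4.000e-04,  9.765e-01, -2.000e-04, -2.156e-01]), 'force': array([ 0.3905, -1.2458, -0.3376])}
```

View pics/k3.png

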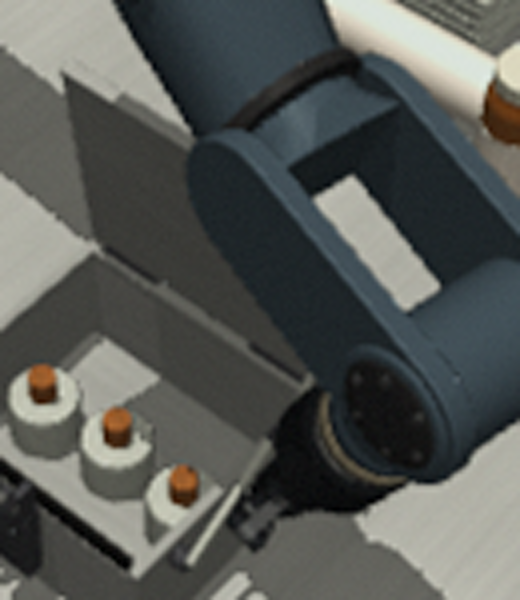

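The picture shows the fingertip clear at (255,515), with the lid still up and the canisters in place. That is enough viewing; from here I go by numbers. Pushing diagonally with the tip.

Request:
{"fn": "step_arm", "kwargs": {"commands": [0, 0.01, 0, 0, 0, 0, -0.001, 0.02, 0.002, 0, 0, 0, -0.002, 0.026, 0.004, 0, 0, 0, -0.004, 0.03, 0.008, 0, 0, 0, -0.006, 0.034, 0.012, 0, 0, 0, -0.008, 0.038, 0.016, 0, 0, 0, -0.009, 0.041, 0.019, 0, 0, 0, -0.01, 0.044, 0.022, 0, 0, 0, -0.011, 0.046, 0.024, 0, 0, 0, -0.012, 0.048, 0.026, 0, 0, 0]}}

```text
t: 20.6
tcp_pos: [0.6491, 0.0104, 0.1191]
tool_rot: [0.0, 0.976, -0.001, -0.217]
force: [-0.5, -4.3, 3.0]
finger_gap: 0.004
gripper_force: 1.7
```

Request:
{"fn": "step_arm", "kwargs": {"commands": [-0.001, 0.002, 0.002, 0, 0, 0, -0.002, 0.003, 0.004, 0, 0, 0, -0.003, 0.004, 0.006, 0, 0, 0, -0.004, 0.005, 0.008, 0, 0, 0, -0.005, 0.006, 0.01, 0, 0, 0, -0.006, 0.007, 0.012, 0, 0, 0, -0.007, 0.008, 0.014, 0, 0, 0, -0.008, 0.009, 0.016, 0, 0, 0, -0.0085, 0.009, 0.018, 0, 0, 0, -0.009, 0.009, 0.02, 0, 0, 0]}}

```text
t: 21.6
tcp_pos: [0.6499, 0.0194, 0.0969]
tool_rot: [0.0, 0.977, -0.001, -0.215]
force: [2.0, -5.9, 4.5]
finger_gap: 0.0
gripper_force: 3.0
```

```bash
python3 look.py k4; python3 - <<'E'
from h import *
s=dict(np.load("k4.npz"));o=dict(np.load("scene0.npz"))
# lid near corner (x=.397): track shift of left lid top corner: find where gray differs, dark lid vs bright counter, along predicted points
for f in np.arange(0,.8,.05):
    a=1.48-f;p=lambda x,r:np.array(proj(s,[x,.101-r*np.cos(a),.112+r*np.sin(a)]))
    inn=[s["pixels"][int(round(v)),int(round(u))].mean() for u,v in(p(x,.194) for x in(.41,.43,.45))]
    out=[s["pixels"][int(round(v)),int(round(u))].mean() for u,v in(p(x,.215) for x in(.41,.43,.45))]
    print(f.round(2),p(.397,.2).round(0),np.round(inn),np.round(out))
E
```

```text
{'t': np.float64(21.65), 'tcp_pos': array([0.6497, 0.0194, 0.0965]), 'tool_rot': array([ 1.000e-04,  9.766e-01, -9.000e-04, -2.152e-01]), 'force': array([ 1.109 , -5.7149,  4.3995])}
0.0 [307. 135.] [173. 172. 171.] [173. 171. 167.]
0.05 [305. 138.] [172. 171. 172.] [171. 170. 170.]
0.1 [302. 140.] [95. 92. 94.] [176. 171. 169.]
0.15 [300. 142.] [ 91. 109.  98.] [95. 93. 93.]
0.2 [297. 145.] [173. 172.  99.] [100. 147. 149.]
0.25 [295. 148.] [49. 53. 54.] [146. 139.  83.]
0.3 [293. 151.] [93. 61. 55.] [94. 60. 54.]
0.35 [290. 154.] [95. 97. 51.] [93. 95. 79.]
0.4 [288. 157.] [90. 90. 94.] [90. 94. 94.]
0.45 [286. 160.] [175. 172. 175.] [172. 174. 174.]
0.5 [284. 163.] [173. 171. 173.] [170. 172. 176.]
0.55 [282. 166.] [174. 173. 171.] [174. 174. 175.]
0.6 [280. 169.] [172. 174. 174.] [177. 173. 176.]
0.65 [278. 173.] [175. 175. 173.] [174. 169. 174.]
0.7 [276. 176.] [172. 174. 172.] [173. 174. 173.]
0.75 [275. 179.] [172. 175. 169.] [173. 175. 174.]
```

The lid is at about 0.25 rad, so the stay is broken well past dead centre (fold about 1). Next I retreat and go behind the lid.

Request:
{"fn": "step_arm", "kwargs": {"commands": [0, -0.015, 0, 0, 0, 0, 0, -0.035, 0, 0, 0, 0, 0.008, -0.045, -0.018, 0, 0, 0, 0.029, -0.045, -0.063, 0, 0, 0, 0.05, -0.045, -0.108, 0, 0, 0, 0.071, -0.045, -0.153, 0, 0, 0, 0.092, -0.045, -0.198, 0, 0, 0, 0.113, -0.045, -0.243, 0, 0, 0, 0.134, -0.045, -0.288, 0, 0, 0, 0.138, -0.045, -0.296, 0, 0, 0]}}

```text
t: 22.65
tcp_pos: [0.6501, -0.0256, 0.4302]
tool_rot: [0.0, 0.978, -0.0, -0.21]
force: [0.3, 0.2, 0.8]
finger_gap: 0.001
gripper_force: 0.0
```

Request:
{"fn": "step_arm", "kwargs": {"commands": [0.02, 0.045, 0.009, 0, -8, 0, 0.04, 0.09, 0.018, 0, -16, 0, 0.06, 0.135, 0.027, 0, -25, 0, 0.0725, 0.176, 0.034, 0, -25, 0, 0.0725, 0.176, 0.034, 0, -25, 0, 0.0725, 0.176, 0.034, 0, -25, 0, 0.055, 0.176, 0.072, 0, -25, 0, 0.042, 0.176, 0.1, 0, -25, 0, 0.03, 0.176, 0.124, 0, -25, 0, 0.03, 0.176, 0.124, 0, -25, 0]}}

```text
t: 23.65
tcp_pos: [0.5679, 0.1492, 0.3182]
tool_rot: [0.001, 1.0, -0.0, -0.005]
force: [0.2, -0.3, -0.2]
finger_gap: -0.001
gripper_force: 0.0
```

Request:
{"fn": "step_arm", "kwargs": {"commands": [-0.002, 0, 0.03, 0, 0, 0, -0.002, 0, 0.05, 0, 0, 0, -0.002, 0, 0.06, 0, 0, 0, -0.002, -0.02, 0.06, 0, 0, 0, -0.002, -0.04, 0.06, 0, 0, 0, -0.002, -0.055, 0.06, 0, 0, 0, -0.002, -0.067, 0.06, 0, 0, 0, -0.002, -0.075, 0.06, 0, 0, 0, -0.002, -0.081, 0.06, 0, 0, 0, -0.002, -0.081, 0.06, 0, 0, 0]}}

```text
t: 24.65
tcp_pos: [0.5713, 0.0698, 0.2638]
tool_rot: [0.0, 1.0, 0.0, 0.0]
force: [-0.5, 0.4, 0.4]
finger_gap: 0.0
gripper_force: 0.0
```

Request:
{"fn": "step_arm", "kwargs": {"commands": [0, -0.007, 0.005, 0, 0, 0, 0, -0.015, 0.008, 0, 0, 0, 0, -0.023, 0.011, 0, 0, 0, 0, -0.031, 0.0145, 0, 0, 0, 0, -0.039, 0.0185, 0, 0, 0, 0, -0.047, 0.023, 0, 0, 0, 0, -0.054, 0.0275, 0, 0, 0, 0, -0.061, 0.032, 0, 0, 0, 0, -0.068, 0.0375, 0, 0, 0, 0, -0.075, 0.043, 0, 0, 0]}}

```text
t: 25.65
tcp_pos: [0.5712, -0.0054, 0.2202]
tool_rot: [-0.0, 1.0, -0.0, -0.0]
force: [1.5, 1.1, 2.9]
finger_gap: 0.001
gripper_force: 1.1
```

Request:
{"fn": "step_arm", "kwargs": {"commands": [0, -0.0066, 0.006, 0, 0, 0, 0, -0.0133, 0.012, 0, 0, 0, 0, -0.019, 0.0185, 0, 0, 0, 0, -0.024, 0.025, 0, 0, 0, 0, -0.0295, 0.032, 0, 0, 0, 0, -0.034, 0.0397, 0, 0, 0, 0, -0.0385, 0.0475, 0, 0, 0, 0, -0.042, 0.0555, 0, 0, 0, 0, -0.046, 0.063, 0, 0, 0, 0, -0.0495, 0.071, 0, 0, 0]}}

```text
t: 26.65
tcp_pos: [0.5708, -0.0541, 0.1488]
tool_rot: [-0.0, 1.0, 0.0, -0.0]
force: [0.8, 0.7, 1.2]
finger_gap: -0.003
gripper_force: 0.6
```

Request:
{"fn": "step_arm", "kwargs": {"commands": [0, -0.002, 0.006, 0, 0, 0, 0, -0.004, 0.012, 0, 0, 0, 0, -0.005, 0.018, 0, 0, 0, 0, -0.006, 0.023, 0, 0, 0, 0, -0.007, 0.028, 0, 0, 0, 0, -0.008, 0.032, 0, 0, 0, 0, -0.009, 0.035, 0, 0, 0, 0, -0.009, 0.038, 0, 0, 0, 0, -0.01, 0.04, 0, 0, 0, 0, -0.01, 0.042, 0, 0, 0]}}

```text
t: 27.65
tcp_pos: [0.5712, -0.0642, 0.1075]
tool_rot: [-0.0, 1.0, -0.0, -0.0]
force: [-0.2, -0.9, 0.7]
finger_gap: -0.0
gripper_force: 0.2
```

Request:
{"fn": "step_arm", "kwargs": {"commands": [0, 0, 0.001, 0, 0, 0, 0, 0, 0.002, 0, 0, 0, 0, 0, 0.003, 0, 0, 0, 0, 0, 0.004, 0, 0, 0, 0, 0, 0.005, 0, 0, 0, 0, 0, 0.005, 0, 0, 0, 0, 0, 0.005, 0, 0, 0, 0, 0, 0.005, 0, 0, 0, 0, 0, 0.005, 0, 0, 0, 0, 0, 0.005, 0, 0, 0]}}

```text
t: 28.65
tcp_pos: [0.5712, -0.0641, 0.1027]
tool_rot: [-0.0, 1.0, 0.0, -0.0]
force: [-0.2, 0.5, -0.3]
finger_gap: 0.001
gripper_force: 0.0
```

Request:
{"fn": "step_arm", "kwargs": {"commands": [0, 0, 0.001, 0, 0, 0, 0, 0, 0.002, 0, 0, 0, 0, 0, 0.003, 0, 0, 0, 0, 0, 0.004, 0, 0, 0, 0, 0, 0.005, 0, 0, 0, 0, 0, 0.006, 0, 0, 0, 0, 0, 0.006, 0, 0, 0, 0, 0, 0.006, 0, 0, 0, 0, 0, 0.006, 0, 0, 0, 0, 0, 0.006, 0, 0, 0]}}

```text
t: 29.65
tcp_pos: [0.5713, -0.0645, 0.098]
tool_rot: [-0.0, 1.0, -0.0, 0.0]
force: [-2.6, -0.8, 10.0]
finger_gap: 0.001
gripper_force: 4.7
```

The lid is down on its seal (10 N at contact). Next I go over to the back of the clamp.

Request:
{"fn": "step_arm", "kwargs": {"commands": [0, 0, -0.03, 0, 0, 0, 0, 0, -0.08, 0, 0, 0, 0, 0, -0.13, 0, 0, 0, 0, 0, -0.18, 0, 0, 0, 0.01, -0.02, -0.22, 0, 0, 0, 0.03, -0.06, -0.23, 0, 0, 0, 0.05, -0.1, -0.23, 0, 0, 0, 0.064, -0.135, -0.23, 0, 0, 0, 0.064, -0.141, -0.23, 0, 0, 0, 0.064, -0.141, -0.23, 0, 0, 0]}}

```text
t: 30.65
tcp_pos: [0.507, -0.2061, 0.3263]
tool_rot: [0.001, 1.0, 0.0, 0.0]
force: [0.6, 1.2, -0.0]
finger_gap: -0.0
gripper_force: 0.0
```

```bash
cp look.py look2.py; python3 look.py c1; python3 - <<'E'
from h import *
s=dict(np.load("c1.npz"));o=dict(np.load("scene0.npz"))
# lid front edge check: project top front edge at home, & clamp grip darkness
g=s["pixels"].mean(2);g0=o["pixels"].mean(2)
u,v=proj(s,[.507,-.137,.236]);print("grip px",u,v)
U,V=int(u),int(v);print(g[V-6:V+7:2,U-10:U+11:2].astype(int));print(g0[V-6:V+7:2,U-10:U+11:2].astype(int))
for x in(.43,.56,.59):
  for y in(-.105,-.095,-.08,-.04,.04):
    u,v=proj(s,[x,y,.125]);print(x,y,int(g[int(v),int(u)]),end=" ")
  print()
E
```

```text
{'t': np.float64(30.7), 'tcp_pos': array([ 0.5073, -0.2049,  0.3263]), 'tool_rot': array([ 4.e-04,  1.e+00,  6.e-04, -1.e-04]), 'force': array([ 0.085 , -0.4523, -0.5058])}
grip px 280.50144695248235 224.10398933786115
[[ 90  87  87  63  28  70 100  98 102 100  98]
 [ 72  91  78  11  16  12  42 103  98 102 100]
 [ 17  60  35  12  17  17  16  21  82  99 100]
 [ 45   7  16   9  13  14  12   7  10 101  98]
 [ 56  53  25   3   7   9   7   6  13  97 101]
 [ 56  58  55  31   6   7   6   6  57  82  97]
 [ 61  56  57  60  50  20  13  15  81 153 142]]
[[125  64  55  40  18  39  56  54  54  54  53]
 [ 15  45  51  14  15  11  27  56  56  55  54]
 [  6  14  14  12  16  16  14  13  47  54  56]
 [ 57   6   9  10  13  12  16  13   7  57  77]
 [ 57  59  42   4   9  14  14   5  12  83  99]
 [ 58  60  57  41   8   5   9   2  56  80 148]
 [ 61  59  59  59  68  18  11  15  45 133 142]]
0.43 -0.105 32 0.43 -0.095 35 0.43 -0.08 12 0.43 -0.04 97 0.43 0.04 168 
0.56 -0.105 29 0.56 -0.095 67 0.56 -0.08 101 0.56 -0.04 169 0.56 0.04 167 
0.59 -0.105 30 0.59 -0.095 90 0.59 -0.08 132 0.59 -0.04 170 0.59 0.04 168
```

Request:
{"fn": "step_arm", "kwargs": {"commands": [0, 0, 0.04, 0, 0, 0, 0, 0, 0.08, 0, 0, 0, 0, 0, 0.11, 0, 0, 0, 0, 0, 0.125, 0, 0, 0, 0, 0.01, 0.127, 0, 0, 0, 0, 0.02, 0.127, 0, 0, 0, 0, 0.03, 0.127, 0, 0, 0, 0, 0.04, 0.127, 0, 0, 0, 0, 0.047, 0.127, 0, 0, 0, 0, 0.052, 0.127, 0, 0, 0]}}

```text
t: 31.7
tcp_pos: [0.508, -0.155, 0.2016]
tool_rot: [-0.001, 1.0, -0.003, 0.001]
force: [-3.5, -6.8, 8.9]
finger_gap: -0.0
gripper_force: 4.7
```

Request:
{"fn": "step_arm", "kwargs": {"commands": [0, 0.002, -0.003, 0, 0, 0, 0, 0.005, -0.004, 0, 0, 0, 0, 0.009, -0.004, 0, 0, 0, 0, 0.013, -0.004, 0, 0, 0, 0, 0.017, -0.004, 0, 0, 0, 0, 0.021, -0.004, 0, 0, 0, 0, 0.025, -0.003, 0, 0, 0, 0, 0.029, -0.002, 0, 0, 0, 0, 0.033, -0.001, 0, 0, 0, 0, 0.037, 0, 0, 0, 0]}}

```text
t: 32.7
tcp_pos: [0.5096, -0.1183, 0.2023]
tool_rot: [-0.0, 1.0, -0.003, 0.003]
force: [-0.1, -4.6, 7.7]
finger_gap: -0.0
gripper_force: 3.3
```

```bash
python3 look.py c2; python3 - <<'E'
from h import *
s=dict(np.load("c2.npz"));t=__import__("station").manip.snapshot("top")
g=s["pixels"].mean(2);o=dict(np.load("c1.npz"))["pixels"].mean(2)
for a in(2.,1.72,1.5,1.3,1.1,.9):
    u,v=proj(s,[.517,-.121+.106*np.cos(a),.13+.106*np.sin(a)]);U,V=int(round(u)),int(round(v))
    print(a,U,V,g[V-1:V+2,U-1:U+2].mean().round(),o[V-1:V+2,U-1:U+2].mean().round())
print(g[200:246:3,262:320:3].astype(int))
E
```

```text
{'t': np.float64(32.75), 'tcp_pos': array([ 0.5095, -0.1176,  0.2021]), 'tool_rot': array([-2.0e-04,  1.0e+00, -2.3e-03,  3.1e-03]), 'force': array([ 0.3831, -3.9005,  6.8692])}
2.0 276 236 62.0 56.0
1.72 283 227 87.0 6.0
1.5 290 221 38.0 100.0
1.3 296 216 7.0 98.0
1.1 301 213 98.0 96.0
0.9 306 212 97.0 166.0
[[158 162 139  13  13  10  14  12  14  11  11  76   9 102  97  98  99  96
  170 166]
 [160 163  92  34  14  12  11  17  14  11   7  13  50  99 100  31  59  96
  109 168]
 [162 158 131  46  14  12  12  10  15  12   9   6 102  96 100  24  30  35
   99 171]
 [156 101  61  37 151  25  10  12  13   9  44 100 100  96  98  77 102  52
   32  98]
 [ 33  71  58  28  18  27  16  12  13   7   9  42  99  98  95  96  94  94
   75  32]
 [158  60  27  10  19  14  11   6  12  49   8   8  52  97  96  93 143  90
   94  96]
 [162 154  57   7   8  10  13  12  45  32   7   3  91 147 172 167 170 148
   94  94]
 [163 146  57  88 161 140  58  10  40  28  20 158 168 167 172 168 168 167
   94  96]
 [162 167  64  51  50 155 115  81  50  28  17 176 170 166 169 169 169 168
  126  98]
 [164 161  55  61  57  28 105  87  38  28  21 171 174 171 165 174 120 149
  163  96]
 [161 161  66  61  62  69   8  66  25  28  11 163 170 162 132  92  97  98
  100  96]
 [164 165 111  61  61  61  69  28  27  26  49  96 100  99  96 101  99  98
   99  99]
 [165 164 144  62  61  62  62  50  27  25  81  86  84  90 100  98  99  99
   94  99]
 [165 162 155  59  63  62  54  40  24  21  11  65  87  85  85  99  98  98
  100  96]
 [164 164 166 125  60  61  33  30  27  25  40  35  43  84  83  83  99 100
   96  96]
 [163 162 165 166 142  56  42  30  27  51  37  21  21  31  82  84  84  90
  101  95]]
```

Request:
{"fn": "step_arm", "kwargs": {"commands": [0.002, 0.005, 0, 0, 0, 0, 0.002, 0.011, 0.001, 0, 0, 0, 0.002, 0.016, 0.002, 0, 0, 0, 0.002, 0.023, 0.004, 0, 0, 0, 0.002, 0.03, 0.006, 0, 0, 0, 0.002, 0.037, 0.009, 0, 0, 0, 0.002, 0.044, 0.012, 0, 0, 0, 0.002, 0.05, 0.015, 0, 0, 0, 0.002, 0.056, 0.019, 0, 0, 0, 0.002, 0.062, 0.023, 0, 0, 0]}}

```text
t: 33.8
tcp_pos: [0.5066, -0.056, 0.1774]
tool_rot: [-0.001, 1.0, -0.002, 0.002]
force: [0.6, -9.4, -2.5]
finger_gap: -0.0
gripper_force: 3.9
```

The contact is on the back of the grip. I will re-seat the fingertip on top of it and then press down.

Request:
{"fn": "step_arm", "kwargs": {"commands": [0, -0.012, 0, 0, 0, 0, 0, -0.014, -0.015, 0, 0, 0, 0, -0.012, -0.038, 0, 0, 0, 0, -0.005, -0.04, 0, 0, 0, 0, 0.005, -0.04, 0, 0, 0, 0, 0.011, -0.04, 0, 0, 0, 0, 0.012, -0.03, 0, 0, 0, 0, 0.012, -0.02, 0, 0, 0, 0, 0.012, -0.012, 0, 0, 0, 0, 0.014, -0.006, 0, 0, 0]}}

```text
t: 34.8
tcp_pos: [0.5044, -0.0392, 0.1817]
tool_rot: [0.001, 1.0, 0.002, -0.001]
force: [-2.0, 6.4, 12.9]
finger_gap: 0.003
gripper_force: 6.3
```

Request:
{"fn": "step_arm", "kwargs": {"commands": [-0.002, -0.003, 0.003, 0, 0, 0, -0.002, -0.002, 0.006, 0, 0, 0, -0.002, 0.001, 0.011, 0, 0, 0, -0.002, 0.004, 0.016, 0, 0, 0, -0.002, 0.007, 0.021, 0, 0, 0, -0.002, 0.009, 0.026, 0, 0, 0, -0.002, 0.011, 0.031, 0, 0, 0, -0.002, 0.013, 0.036, 0, 0, 0, -0.002, 0.014, 0.041, 0, 0, 0, -0.002, 0.015, 0.045, 0, 0, 0]}}

```text
t: 35.8
tcp_pos: [0.5077, -0.0247, 0.1376]
tool_rot: [0.0, 1.0, 0.0, 0.001]
force: [0.2, 1.6, 5.1]
finger_gap: -0.004
gripper_force: 2.5
```

Request:
{"fn": "step_arm", "kwargs": {"commands": [0, 0.001, 0.003, 0, 0, 0, 0, 0.002, 0.006, 0, 0, 0, 0, 0.003, 0.009, 0, 0, 0, 0, 0.003, 0.012, 0, 0, 0, 0, 0.003, 0.014, 0, 0, 0, 0, 0.003, 0.016, 0, 0, 0, 0, 0.003, 0.018, 0, 0, 0, 0, 0.003, 0.02, 0, 0, 0, 0, 0.003, 0.021, 0, 0, 0, 0, 0.003, 0.022, 0, 0, 0]}}

```text
t: 36.8
tcp_pos: [0.5079, -0.0204, 0.1188]
tool_rot: [0.001, 1.0, 0.001, 0.001]
force: [-5.9, 7.2, 34.1]
finger_gap: -0.002
gripper_force: 16.5
```

Request:
{"fn": "step_arm", "kwargs": {"commands": [0, -0.001, 0.0005, 0, 0, 0, 0, -0.001, 0.0005, 0, 0, 0, 0, -0.001, 0.0005, 0, 0, 0, 0, -0.001, 0.0005, 0, 0, 0, 0, -0.001, 0.0005, 0, 0, 0, 0, -0.001, 0.0005, 0, 0, 0, 0, -0.001, 0, 0, 0, 0, 0, -0.001, -0.001, 0, 0, 0, 0, -0.001, -0.002, 0, 0, 0, 0, -0.001, -0.0025, 0, 0, 0]}}

```text
t: 37.8
tcp_pos: [0.5081, -0.0222, 0.1195]
tool_rot: [0.0, 1.0, 0.001, 0.001]
force: [0.1, 4.7, 9.7]
finger_gap: -0.001
gripper_force: 4.2
```

Request:
{"fn": "step_arm", "kwargs": {"commands": [0, -0.003, -0.02, 0, 0, 0, 0, -0.003, -0.06, 0, 0, 0, 0, -0.003, -0.1, 0, 0, 0, 0.03, -0.02, -0.14, 0, 0, 0, 0.06, -0.05, -0.16, 0, 0, 0, 0.09, -0.09, -0.17, 0, 0, 0, 0.1, -0.13, -0.17, 0, 0, 0, 0.1, -0.18, -0.17, 0, 0, 0, 0.1, -0.22, -0.17, 0, 0, 0, 0.1, -0.22, -0.17, 0, 0, 0]}}

```text
t: 38.8
tcp_pos: [0.4076, -0.2487, 0.2878]
tool_rot: [0.003, 1.0, -0.002, 0.001]
force: [-0.2, -0.9, 0.6]
finger_gap: -0.0
gripper_force: 0.0
```

```bash
python3 - <<'E'
from station import manip
from h import *
s=manip.snapshot("scene");np.savez("f1.npz",**s);print(manip.sense()["tcp_pos"])
g=s["pixels"].mean(2)
# grip: dark blob near predicted location
for a in(0,.06,.12,.3):print(a,np.round(proj(s,[.507,-.121+.106*np.cos(a),.13+.106*np.sin(a)]),1))
u,v=map(int,proj(s,[.507,-.015,.13]))
print(u,v);print(g[v-12:v+13,u-16:u+17:1].astype(int)//10)
E
```

```text
[ 0.40700491 -0.24567466  0.28737836]
0 [314.1 219. ]
0.06 [314.  217.8]
0.12 [313.9 216.6]
0.3 [312.8 213.4]
314 219
[[16 16 16 16 16 16 16 14  3  2  2  3  4  5  5  6  9 13 15 16 16 16 16 16
  16 16 16 16 16 16 16 16 16]
 [16 16 16 16 16 16 16 14  5  1  2  5  7  4  5  5  6  7 10 14 16 16 16 16
  16 16 16 16 16 16 16 16 16]
 [16 16 16 16 16 16 16 15 12  7  5  8  9  6  4  4  5  5  6  9 13 16 16 16
  16 16 16 16 16 16 16 16 16]
 [16 16 16 16 16 16 16 16 16 14 13 13  9  9  7  5  4  5  5  6  8 12 15 16
  16 16 16 16 16 16 16 16 16]
 [16 16 16 16 16 16 16 16 16 16 16 16 12  6  6  7  7  4  4  5  5  7 10 14
  16 16 16 16 16 16 16 16 16]
 [16 16 16 16 16 16 16 16 16 16 16 15 10  2  1  4  6  6  5  4  5  5  6  9
  12 15 16 16 16 16 16 16 16]
 [16 16 16 16 16 16 16 16 16 16 16 12  3  1  1  1  2  5  6  7  4  4  5  6
   7 10 14 16 16 16 16 16 16]
 [16 16 16 16 16 16 16 16 16 16 14  6  0  1  1  1  1  1  4  6  6  5  4  5
   6  6  9 12 14 16 16 16 16]
 [16 16 16 16 16 16 16 16 16 16 11  1  0  1  1  1  1  1  1  2  5  7  5  4
   5  5  6  7 10 14 16 16 16]
 [16 16 16 16 16 16 16 16 17 15  7  0  2  1  1
[... 918 characters left out ...]
  5  2  2  5 10 15 17 16 16 16 16 16 16 16 16
  16 16 16 16 16 15 13 13 14]
 [16 12  6  5  5  5  6  5  5  2  3  6 11 16 17 16 17 16 16 16 16 16 16 16
  16 16 16 16 16 16 16 16 16]
 [12  7  5  5  6  6  5  4  2  3  6 11 15 17 17 16 16 16 16 16 16 16 16 16
  16 16 16 16 16 16 16 16 16]
 [ 7  5  5  5  5  5  4  2  4  7 11 15 17 17 17 16 16 16 16 16 16 16 16 16
  16 16 16 16 16 16 16 16 16]
 [ 5  5  5  6  5  4  2  4  8 11 15 17 16 16 16 16 17 16 16 16 16 16 16 16
  16 16 16 16 16 16 16 16 16]
 [ 5  5  5  5  4  2  5  8 11 15 17 16 16 17 16 16 16 17 16 16 16 16 16 16
  16 16 16 16 16 16 16 16 16]
 [ 6  6  5  4  1  4 11 14 15 16 16 16 16 16 16 16 16 16 17 17 16 16 16 16
  16 16 16 16 16 16 16 16 16]]
```

Request:
{"fn": "step_arm", "kwargs": {"commands": [-0.02, 0.045, 0, 0, 0, 0, -0.04, 0.09, 0, 0, 0, 0, -0.06, 0.135, 0, 0, 0, 0, -0.08, 0.18, 0, 0, 0, 0, -0.101, 0.223, 0.01, 0, 0, 0, -0.101, 0.223, 0.05, 0, 0, 0, -0.101, 0.223, 0.1, 0, 0, 0, -0.101, 0.223, 0.14, 0, 0, 0, -0.101, 0.223, 0.155, 0, 0, 0, -0.101, 0.223, 0.16, 0, 0, 0]}}

```text
t: 39.85
tcp_pos: [0.5055, -0.0183, 0.1256]
tool_rot: [-0.001, 1.0, 0.001, -0.003]
force: [0.3, -0.5, -0.4]
finger_gap: -0.003
gripper_force: 0.0
```

Request:
{"fn": "step_arm", "kwargs": {"commands": [0, -0.004, 0, 0, 0, 0, 0, -0.004, 0.001, 0, 0, 0, 0, -0.004, 0.002, 0, 0, 0, 0, -0.004, 0.003, 0, 0, 0, 0, -0.004, 0.004, 0, 0, 0, 0, -0.004, 0.005, 0, 0, 0, 0, -0.004, 0.006, 0, 0, 0, 0, -0.004, 0.006, 0, 0, 0, 0, -0.004, 0.006, 0, 0, 0, 0, -0.004, 0.006, 0, 0, 0]}}

```text
t: 40.85
tcp_pos: [0.5082, -0.0242, 0.1221]
tool_rot: [-0.0, 1.0, 0.0, -0.0]
force: [-1.2, -0.4, 0.0]
finger_gap: 0.002
gripper_force: 0.0
```

Request:
{"fn": "step_arm", "kwargs": {"commands": [0, 0, 0.0005, 0, 0, 0, 0, 0, 0.001, 0, 0, 0, 0, 0, 0.0015, 0, 0, 0, 0, 0, 0.002, 0, 0, 0, 0, 0, 0.0025, 0, 0, 0, 0, 0, 0.003, 0, 0, 0, 0, 0, 0.003, 0, 0, 0, 0, 0, 0.003, 0, 0, 0, 0, 0, 0.003, 0, 0, 0, 0, 0, 0.003, 0, 0, 0]}}

```text
t: 41.85
tcp_pos: [0.5082, -0.0241, 0.1193]
tool_rot: [-0.0, 1.0, 0.0, 0.0]
force: [-0.4, -0.1, 3.1]
finger_gap: -0.003
gripper_force: 1.6
```

Request:
{"fn": "step_arm", "kwargs": {"commands": [0, 0, -0.02, 0, 0, 0, 0, 0, -0.035, 0, 0, 0, -0.03, -0.02, -0.035, 0, 0, 0, -0.063, -0.04, -0.035, 0, 0, 0, -0.063, -0.04, -0.035, 0, 0, 0, -0.063, -0.04, -0.02, 0, 0, 0, -0.063, -0.04, 0, 0, 0, 0, -0.063, -0.04, 0.012, 0, 0, 0, -0.063, -0.04, 0.017, 0, 0, 0, -0.063, -0.04, 0.018, 0, 0, 0]}}

```text
t: 42.85
tcp_pos: [0.5705, -0.0639, 0.1004]
tool_rot: [-0.0, 1.0, 0.0, -0.001]
force: [0.5, 0.3, 0.1]
finger_gap: 0.001
gripper_force: 0.0
```

Request:
{"fn": "step_arm", "kwargs": {"commands": [0, 0, 0.0005, 0, 0, 0, 0, 0, 0.001, 0, 0, 0, 0, 0, 0.0015, 0, 0, 0, 0, 0, 0.002, 0, 0, 0, 0, 0, 0.0025, 0, 0, 0, 0, 0, 0.003, 0, 0, 0, 0, 0, 0.003, 0, 0, 0, 0, 0, 0.003, 0, 0, 0, 0, 0, 0.003, 0, 0, 0, 0, 0, 0.003, 0, 0, 0]}}

```text
t: 43.85
tcp_pos: [0.5712, -0.0642, 0.0982]
tool_rot: [-0.0, 1.0, -0.0, 0.0]
force: [0.5, -0.1, 0.3]
finger_gap: -0.001
gripper_force: 0.0
```

Request:
{"fn": "step_arm", "kwargs": {"commands": [0, 0, 0.0003, 0, 0, 0, 0, 0, 0.0006, 0, 0, 0, 0, 0, 0.0009, 0, 0, 0, 0, 0, 0.0012, 0, 0, 0, 0, 0, 0.0015, 0, 0, 0, 0, 0, 0.0015, 0, 0, 0, 0, 0, 0.0015, 0, 0, 0, 0, 0, 0.0015, 0, 0, 0, 0, 0, 0.0015, 0, 0, 0, 0, 0, 0.0015, 0, 0, 0]}}

```text
t: 44.85
tcp_pos: [0.5713, -0.0642, 0.0978]
tool_rot: [-0.0, 1.0, -0.0, 0.0]
force: [-1.9, 0.1, 7.6]
finger_gap: -0.002
gripper_force: 4.0
```

The lid is rigid under the touch, so it is home. I will press the clamp grip once more at its centre to be sure of its angle.

Request:
{"fn": "step_arm", "kwargs": {"commands": [0, 0, -0.02, 0, 0, 0, 0, 0, -0.055, 0, 0, 0, 0.03, 0.024, -0.06, 0, 0, 0, 0.064, 0.048, -0.06, 0, 0, 0, 0.064, 0.048, -0.06, 0, 0, 0, 0.064, 0.048, -0.045, 0, 0, 0, 0.064, 0.048, -0.032, 0, 0, 0, 0.064, 0.048, -0.025, 0, 0, 0, 0.064, 0.048, -0.0235, 0, 0, 0, 0.064, 0.048, -0.0225, 0, 0, 0]}}

```text
t: 45.85
tcp_pos: [0.5072, -0.0161, 0.1201]
tool_rot: [-0.0, 1.0, 0.0, -0.0]
force: [-3.6, 1.6, 15.3]
finger_gap: 0.002
gripper_force: 7.7
```

Request:
{"fn": "step_arm", "kwargs": {"commands": [0, 0, 0.0005, 0, 0, 0, 0, 0, 0.001, 0, 0, 0, 0, 0, 0.0015, 0, 0, 0, 0, 0, 0.002, 0, 0, 0, 0, 0, 0.0025, 0, 0, 0, 0, 0, 0.0025, 0, 0, 0, 0, 0, 0.0025, 0, 0, 0, 0, 0, 0.0025, 0, 0, 0, 0, 0, 0.0025, 0, 0, 0, 0, 0, 0.0025, 0, 0, 0]}}

```text
t: 46.85
tcp_pos: [0.5073, -0.016, 0.1196]
tool_rot: [-0.0, 1.0, -0.0, 0.0]
force: [-6.8, 2.3, 22.8]
finger_gap: -0.002
gripper_force: 11.5
```

Request:
{"fn": "step_arm", "kwargs": {"commands": [0, 0, 0.0005, 0, 0, 0, 0, 0, 0.001, 0, 0, 0, 0, 0, 0.0013, 0, 0, 0, 0, 0, 0.0013, 0, 0, 0, 0, 0, 0.0013, 0, 0, 0, 0, 0, 0.0013, 0, 0, 0, 0, 0, 0.0013, 0, 0, 0, 0, 0, 0.0013, 0, 0, 0, 0, 0, 0.0013, 0, 0, 0, 0, 0, 0.0013, 0, 0, 0]}}

```text
t: 47.85
tcp_pos: [0.5074, -0.016, 0.1193]
tool_rot: [-0.0, 1.0, -0.0, 0.001]
force: [-7.7, 1.9, 29.9]
finger_gap: -0.001
gripper_force: 14.9
```

Request:
{"fn": "step_arm", "kwargs": {"commands": [0, -0.002, -0.02, 0, 0, 0, 0, -0.004, -0.06, 0, 0, 0, 0, -0.04, -0.1, 0, 0, 0, 0, -0.085, -0.12, 0, 0, 0, 0.002, -0.13, -0.12, 0, 0, 0, 0.004, -0.175, -0.12, 0, 0, 0, 0.005, -0.22, -0.12, 0, 0, 0, 0.006, -0.26, -0.12, 0, 0, 0, 0.006, -0.3, -0.1, 0, 0, 0, 0.006, -0.32, -0.06, 0, 0, 0]}}

```text
t: 48.85
tcp_pos: [0.5037, -0.3428, 0.1781]
tool_rot: [0.001, 1.0, -0.004, 0.004]
force: [1.0, -0.5, -0.2]
finger_gap: -0.002
gripper_force: 0.0
```

Request:
{"fn": "step_arm", "kwargs": {"commands": [0, 0, 0.05, 0, 0, 0, 0, 0, 0.1, 0, 0, 0, 0, 0, 0.15, 0, 0, 0, 0, 0, 0.17, 0, 0, 0, 0, 0, 0.18, 0, 0, 0, 0, 0, 0.185, 0, 0, 0, 0, 0, 0.185, 0, 0, 0, 0, 0, 0.185, 0, 0, 0, 0, 0, 0.185, 0, 0, 0, 0, 0, 0.185, 0, 0, 0]}}

```text
t: 49.85
tcp_pos: [0.5019, -0.3367, -0.0083]
tool_rot: [-0.0, 1.0, -0.001, 0.001]
force: [-0.4, -0.3, -0.5]
finger_gap: 0.003
gripper_force: 0.0
```

Request:
{"fn": "step_arm", "kwargs": {"commands": [0, 0, 0.002, 0, 0, 0, 0, 0, 0.004, 0, 0, 0, 0, 0, 0.006, 0, 0, 0, 0, 0, 0.008, 0, 0, 0, 0, 0, 0.01, 0, 0, 0, 0, 0, 0.012, 0, 0, 0, 0, 0, 0.013, 0, 0, 0, 0, 0, 0.014, 0, 0, 0, 0, 0, 0.015, 0, 0, 0, 0, 0, 0.016, 0, 0, 0]}}

```text
t: 50.85
tcp_pos: [0.5013, -0.3362, -0.0257]
tool_rot: [-0.0, 1.0, -0.0, 0.0]
force: [0.6, -0.4, -0.4]
finger_gap: -0.001
gripper_force: 0.0
```

Request:
{"fn": "step_arm", "kwargs": {"commands": [0, 0, 0.0005, 0, 0, 0, 0, 0, 0.001, 0, 0, 0, 0, 0, 0.0015, 0, 0, 0, 0, 0, 0.002, 0, 0, 0, 0, 0, 0.0025, 0, 0, 0, 0, 0, 0.0025, 0, 0, 0, 0, 0, 0.0025, 0, 0, 0, 0, 0, 0.0025, 0, 0, 0, 0, 0, 0.0025, 0, 0, 0, 0, 0, 0.0025, 0, 0, 0]}}

```text
t: 51.85
tcp_pos: [0.5012, -0.3362, -0.0261]
tool_rot: [-0.0, 1.0, -0.0, 0.0]
force: [-3.1, 1.5, 12.1]
finger_gap: 0.001
gripper_force: 6.3
```

The counter touch gives a tip offset of 25.8 mm. That puts the lid face at 123.8 mm (home is 124), and the clamp sits at a hard stop and stays there. Moving clear and handing in.

Request:
{"fn": "step_arm", "kwargs": {"commands": [0, 0, -0.02, 0, 0, 0, 0, 0, -0.06, 0, 0, 0, 0, 0, -0.1, 0, 0, 0, 0, 0, -0.14, 0, 0, 0, 0, 0, -0.18, 0, 0, 0, 0, 0, -0.2, 0, 0, 0, 0, 0, -0.2, 0, 0, 0, 0, 0, -0.2, 0, 0, 0, 0, 0, -0.2, 0, 0, 0, 0, 0, -0.2, 0, 0, 0]}}

```text
t: 52.85
tcp_pos: [0.5004, -0.3353, 0.17]
tool_rot: [-0.0, 1.0, 0.001, -0.001]
force: [0.2, -0.2, 0.5]
finger_gap: 0.005
gripper_force: 0.0
```

```bash
python3 -c "
from station import manip
print(manip.sense()['tcp_pos']);print(manip.sign_off())"
```

```text
[ 0.50037297 -0.33534554  0.17000214]
the job is handed in; nothing more can be done
None
```

The job is handed in at 52.9 s with no verdict shown: the canister was upright about 4 mm from the mat's centre before the lid closed, the stay is broken and the lid is home by touch; the clamp is at a firm stop, but I put it at only 0.04–0.05 rad against the 0.06 limit, and I viewed 11 pictures, one over the limit of 10.

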